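Feel out the last praline in the counter box

ROBOT

A 7-joint arm with a two-finger parallel gripper is mounted at the origin on a cart in front of the work surface, level with it; the furniture and walls round the work are solid. World frame = base frame: x ahead of the robot, y to its left, z up, the work surface at z = 0. Lengths are in m, angles in rad, forces in N, time in s.
With the tool pointing down it reaches from about 0.35 to 0.9 m from the base axis. Payload 8.1 kg.
Tool frame: the origin (TCP) lies midway between the tips of the shut fingers; the grasp point (between the pads) lies 19 mm behind it; z points along the fingers, y is the line along which they close (so a half turn about z gives the same grasp; the last joint's range is limited). The gripper opens to 85 mm and grips with 20 to 120 N. Pads are 22 mm wide; open, the fingers measure 114 mm over their backs; the gripper's body (76 mm by 85 mm) begins 54 mm behind the grasp point. The pads swing forward as they close: fully open they stand 13 mm farther back than shut.
Start: joints at [-1.228, 0.434, 0.025, 1.573, -0.012, 1.134, -0.075], TCP at [0.27, 0.564, 0.231] pointing down, gripper open.
Joint ranges: [-2.62, 2.62], [-0.44, 2.09], [-1.27, 1.32], [0.08, 2.57], [-1.32, 4.46], [0.12, 2], [-2.74, 2.74]. Speed limits (rad/s): [2.22, 2.22, 3.01, 3.01, 3.14, 3.14, 3.14].

INTERFACE

Orientations are given as a unit quaternion [x, y, z, w].
In Python, from plant import arm gives the robot as it stands. The module is installed in compiled form; this text tells all that it offers.
- The arm moves only by the tool send_rows, never from a script. Its argument "motion" is one flat list of numbers, 4 for each row, row after row: the shift along the world's x, y, z as a fraction of full scale, then the turn about the world's z as a fraction of full scale. In form: [dx, dy, dz, twist, dx, dy, dz, twist, ...]. A call has 1 to 8 rows; each row is the pose to reach, as a shift and turn from the pose commanded when the call began; what a row does not reach only later rows make up. Full scale, the value 1, is 0.2 m for a shift and pi/2 rad for a turn. A row lasts 1/8 s, in which the tool goes at most 62.5 mm and 10.7 degrees, less where a joint would pass 70% of its speed; a pose out of reach is approached as far as the arm can. A call with a number of a shift or a turn outside -1 to 1 is refused whole. A call with a gripper value outside its range is refused whole. "jaw" is the opening in per cent of the stroke, from 0 (shut) to 100 (fully open), set as the call begins (left out, the last holds). The fingers move at their own pace and stop on an object; "newtons" is the grip in N (left out, the last holds). Time passes only in rows, so rows that repeat a pose let the fingers close. It gives the time, the measured TCP pose, the force, the opening and the grip force at its end, in the units of the state.
- arm.observe(): the state, without advancing time (a new reading comes with each control period).
- arm.read_camera(name): name is "side" or "top" or "wrist"; returns the picture (420x560x3 uint8, blue, green, red); there is no depth.
- arm.get_calibration(name): a dict with "camera_matrix" (3x3 intrinsics, pixels), "R" (3x3) and "t" (3): a world point X has camera coordinates R X + t; the wrist camera has in their place "T_tool_cam" (4x4, takes a point from camera to tool coordinates, whose origin is the TCP and whose axes are the flange's). Camera axes: x right, y down, z forward; pixel columns grow to the right and rows downward; lengths in m; the calibration is good to about 2 mm. The wrist camera is an equidistant fisheye: a pixel r from the principal point sees the ray r / f radians off the axis. A picture is of the moment at which its call begins: read the wrist's pose just before it. get_calibration takes no time and is no camera call.
- arm.finish_job(): hands the job in; it is judged then, once.
The state is a dict: "time_s": time; "joint_pos": joint angles; "joint_vel": joint speeds; "joint_efforts": joint torques, N m; "tcp_pos": TCP position; "ee_rot": TCP orientation; "force": force on the tool from outside, world axes, zero at the start; "ft_torque": the same for the moment, N m; "grip_width": finger opening in m; "grip_force": force on a finger pad.
Only numpy, scipy, OpenCV 4.12 (cv2) and the standard library are available. Lean on these libraries where they do the work, as an engineer would, in place of code of your own. Each camera call takes 0.05 s, during which the arm holds its last target. There are 200 camera calls.

TASK

One last praline is lying loose somewhere on the dark floor of the wooden counter box. Open the lid, which its stay lets rise only about half way, reach in slanting under it and feel for the praline, take it out and set it down in the white tasting dish, then shut the lid fully again; leave the price card, the canister and the gift packs as they stand.

Things in the scene. Friction and masses are not known exactly. Their poses are not given: they have to be found in the camera images.
- praline_box: Brown wooden counter box, fixed, with a hinged lid: outside 174 mm deep (its x), 228 mm wide (its y), 62 mm high without the lid; walls and floor 7 mm thick, so inside 160 x 214 mm and 55 mm deep. A 12 mm high plinth stands out 8 mm at its foot. Origin: centre of its underside on the table; z up; +x points to the hinged back wall, -x to the front.
- box_floor (a point): Centre of the box's inner floor, axes as the box. The praline lies loose on this otherwise bare floor, its centre 40 to 82 mm from the back wall's inner face and up to 42 mm either side of the middle; just where is not told. Dark, round, rigid, 37 mm across, flat base, sides upright to 17 mm, domed to 27.5 mm, about 45 g; slides when pushed and can be pinched across its diameter.
- box_lid (a joint): Lid angle in rad: 0 shut flat on the rim, grows as it opens, stops at 0.92 (53 degrees) on its stay; starts at 0 to 0.1. Stiff hinge: it stays at any angle; 4 to 6 N at the knob lifts it, less lowers it. The hinge axis lies along the box's y at the top of the back wall's outer face (box x = +87 mm, z = 62 mm).
- lid_knob (a point): Centre of the dark wooden knob on the lid: round, 24 mm across at this height, on a 12 mm neck; 19 mm above the lid's upper face (the knob's top is 9 mm higher), 155 mm in front of the hinge axis, midway across. The lid is a board 236 mm wide and 9 mm thick that reaches 183 mm in front of the hinge axis; shut, its upper face is 72 mm above the table. z axis square to the lid.
- tasting_dish: White ceramic plate, fixed, 140 mm across and 18 mm high, empty; its flat middle, 86 mm across, lies 5 mm above the table. Origin: centre of its underside on the table; z up.
- price_card: Small oak block with an upright price card, loose, 22 x 66 mm and 62 mm high; origin at the centre of its underside. Not to be disturbed.
- canister: White storage canister with a wooden lid (a smaller green one stands near), loose, 68 mm across and 85 mm high; origin at the centre of its underside. Not to be disturbed.
- flat_pack: Flat gift pack in dotted paper with a plain ribbon and no bow, loose, beyond the dish to the left, 68 x 185 x 48 mm; origin at the centre of its underside. Not to be disturbed.

How it is judged:
By the outcome, as a careful person would: the job done as asked, in the order asked, and still so for the second after the job is handed in, with the robot touching nothing.
It also fails if it takes over 72 s, if anything falls off the work surface, if the arm or the gripper's body presses on something with over 40 N, if the wrist force passes 120 N, or if a joint passes its speed limit or range.

## Working session

There is one attempt and no reset: what is moved stays moved. The work goes in short steps, Python scripts to look and compute and a tool call to move; the robot and the scene stay as the last step left them, time stands still between calls to the robot, and variables do not carry over. Pictures are saved under pics/ and viewed, at most 13 in all, crops included, and the job is handed in when it is done.

Besides the shell and the picture viewer there is one more tool, called after "Call:" by a JSON object that holds its "op" and its "data", one argument or row to a line. send_rows: Moves the arm, as the interface text tells. Shift numbers are shares of 0.2 m and turn numbers shares of pi/2 rad, none past 1 either way. Its arguments: {"type":"object","properties":{"motion":{"type":"array","items":{"type":"number","minimum":-1,"maximum":1}},"jaw":{"type":"number"},"newtons":{"type":"number"}},"required":["motion"]}

```bash
mkdir -p pics; cat > h.py <<'E'
import numpy as np, cv2
from plant import arm
def ray(name,u,v):
    c=arm.get_calibration(name);K=np.array(c["camera_matrix"]);R=np.array(c["R"]);t=np.array(c["t"]).ravel()
    return -R.T@t, R.T@np.linalg.solve(K,[u,v,1.])
def onz(name,u,v,z):
    o,d=ray(name,u,v); return o+d*(z-o[2])/d[2]
def proj(name,X):
    c=arm.get_calibration(name);p=np.array(c["camera_matrix"])@(np.array(c["R"])@np.array(X)+np.array(c["t"]).ravel());return p[:2]/p[2]
E
python3 - <<'E'
from h import *
np.set_printoptions(precision=4,suppress=True)
s=arm.observe();print(s)
for n in("side","top"):
    cv2.imwrite(f"pics/{n}0.png",arm.read_camera(n)); print(n,ray(n,280,210))
print(arm.get_calibration("wrist"))
E
```

```text
{'time_s': 0.0, 'joint_pos': array([-1.2276,  0.4352,  0.0249,  1.5741, -0.0116,  1.134 , -0.0751]), 'joint_vel': array([-0.0005, -0.0006,  0.0002,  0.    , -0.0015,  0.0019, -0.0001]), 'joint_efforts': array([  0.0016, -67.0478,   1.0261, -31.6193,   0.0156,   0.013 ,
        -0.    ]), 'tcp_pos': array([0.2693, 0.5635, 0.2305]), 'ee_rot': array([ 0.2211,  0.9753, -0.0008, -0.0001]), 'force': array([-0.141 , -0.4694, -0.195 ]), 'ft_torque': array([ 0.0031,  0.0208, -0.0044]), 'grip_force': 0.0, 'grip_width': 0.08546086280068804}
side (array([-0.0969, -0.9824,  0.6552]), array([ 0.5115,  0.7482, -0.4228]))
top (array([ 0.4379, -0.0321,  1.0671]), array([ 0.1354, -0.0288, -0.9905]))
{'camera_matrix': array([[325.1923,   0.    , 278.2774],
       [  0.    , 325.1923, 210.7709],
       [  0.    ,   0.    ,   1.    ]]), 'T_tool_cam': array([[ 0.0007, -0.9632, -0.2689,  0.0682],
       [ 1.    ,  0.0007,  0.    , -0.0002],
       [ 0.0002, -0.2689,  0.9632, -0.1426],
       [ 0.    ,  0.    ,  0.    ,  1.    ]])}
```

View pics/top0.png

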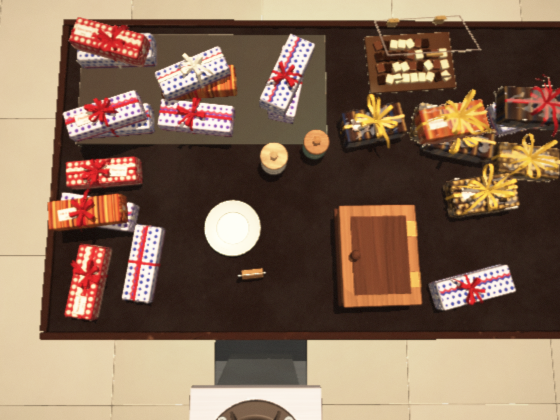

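View pics/side0.png

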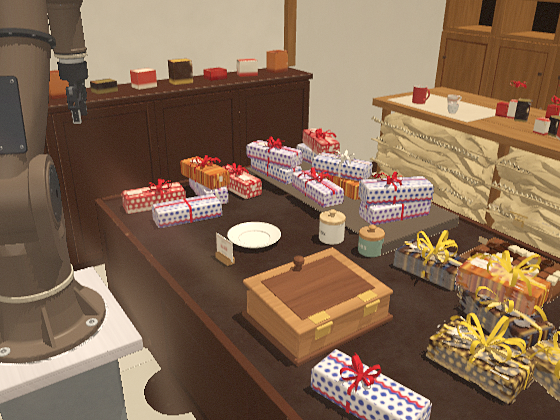

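The top view shows the box at about (378,256). Its gold hinges are on the right, so the back is towards -y, and the knob is at (355,255) on the left. The dish is at (232,228), the card at (252,274), the canister at (274,158) and the flat pack at (143,264). The side view agrees: knob at (298,263), lid almost shut.

```bash
python3 - <<'E'
from h import *
np.set_printoptions(precision=4,suppress=True)
im=cv2.imread("pics/top0.png");hsv=cv2.cvtColor(im,cv2.COLOR_BGR2HSV)
m=cv2.inRange(hsv,(3,90,70),(25,255,255));sub=np.zeros_like(m);sub[195:320,325:430]=m[195:320,325:430]
sub=cv2.morphologyEx(sub,cv2.MORPH_CLOSE,np.ones((9,9)))
c=max(cv2.findContours(sub,0,2)[0],key=cv2.contourArea)
r=cv2.minAreaRect(c);b=cv2.boxPoints(r);print("boxrect",r)
for p in b: print(p,onz("top",*p,.072),onz("top",*p,.067))
w=cv2.inRange(hsv,(0,0,150),(180,70,255));sub=np.zeros_like(w);sub[190:265,195:268]=w[190:265,195:268]
c=max(cv2.findContours(sub,0,2)[0],key=cv2.contourArea);(e,ax,_)=cv2.fitEllipse(cv2.convexHull(c));print("dish",e,ax,onz("top",*e,.018))
print("knob top",onz("top",355,255,.095))
for u,v in((298,259),):
  o,d=ray("side",u,v);o2,d2=ray("top",355,255)
  A=np.c_[d,-d2];k=np.linalg.lstsq(A,o2-o,rcond=None)[0];print("knob tri",o+d*k[0],o2+d2*k[1])
cr=np.hstack([cv2.resize(im[195:320,325:430],None,fx=4,fy=4),cv2.resize(cv2.imread("pics/side0.png")[240:365,235:335],None,fx=4,fy=4)])
cv2.imwrite("pics/crop.png",cv2.resize(cr,(800,488)) )
for n,z in(("card",(252,274)),("can",(274,158))): print(n,onz("top",*z,.05))
E
```

```text
boxrect ((378.09210205078125, 254.9932098388672), (105.34103393554688, 82.03450775146484), 85.76361083984375)
[333.2961 205.4966] [ 0.5849 -0.1891  0.072 ] [ 0.5856 -0.1899  0.067 ]
[415.1064 199.4366] [ 0.5999 -0.3872  0.072 ] [ 0.6007 -0.389   0.067 ]
[422.8882 304.4898] [ 0.3519 -0.3934  0.072 ] [ 0.3515 -0.3952  0.067 ]
[341.0778 310.5498] [ 0.3385 -0.202   0.072 ] [ 0.338  -0.2029  0.067 ]
dish (232.07032775878906, 227.6619873046875) (55.19673156738281, 56.197425842285156) [0.5364 0.0578 0.018 ]
knob top [ 0.4659 -0.2333  0.095 ]
knob tri [ 0.4637 -0.2294  0.1077] [ 0.4656 -0.2306  0.108 ]
card [0.4221 0.0059 0.05  ]
can [ 0.7076 -0.0471  0.05  ]
```

View pics/crop.png

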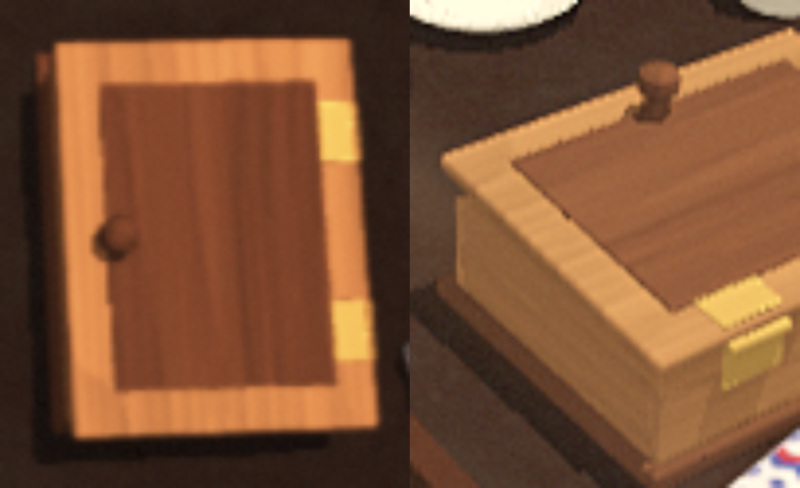

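Call:
{"op": "send_rows", "data": {
  "motion": [0,0,0.3,0,0,0,0.6,0,0,0,1,0,0,0,1,0,0,0,1,0,0,0,1,0]
}}

```text
time_s: 0.85
tcp_pos: [0.2693, 0.5635, 0.4295]
ee_rot: [0.221, 0.975, -0.001, -0.0]
force: [-0.7, 0.1, 0.5]
grip_width: 0.0855
grip_force: 0.0
```

The crop shows the lid slightly ajar. Its corners are near top-image (339,205), (415,205), (422,304) and (344.5,307), and the knob centre is near (355.5,254.5).

```bash
python3 - <<'E'
from h import *
np.set_printoptions(precision=4,suppress=True)
P=[onz("top",338.8,205.3,.088),onz("top",414.7,204.7,.072),onz("top",421.9,303.9,.072),onz("top",344.5,307.2,.088)]
for p in P: print(p)
f=P[0]-P[3];b=P[1]-P[2]
print("len",np.linalg.norm(f),np.linalg.norm(b),"yaw(deg from +x)",np.degrees([np.arctan2(f[1],f[0]),np.arctan2(b[1],b[0])]))
print("mid front",(P[0]+P[3])/2,"mid back",(P[1]+P[2])/2)
E
```

```text
[ 0.583  -0.1996  0.088 ]
[ 0.587  -0.3856  0.072 ]
[ 0.3533 -0.3911  0.072 ]
[ 0.3475 -0.2073  0.088 ]
len 0.23558944047984903 0.23383543192985815 yaw(deg from +x) [1.8671 1.3511]
mid front [ 0.4653 -0.2035  0.088 ] mid back [ 0.4701 -0.3884  0.072 ]
```

Call:
{"op": "send_rows", "data": {
  "motion": [0,0,0.3,0,0,0,0.6,0,0,0,1,0,0,0,1,0,0,0,1,0,0,0,1,0]
}}

```text
time_s: 1.6
tcp_pos: [0.2652, 0.556, 0.6075]
ee_rot: [0.221, 0.975, 0.011, 0.002]
force: [-0.2, 0.4, -1.0]
grip_width: 0.0854
grip_force: 0.0
```

Call:
{"op": "send_rows", "data": {
  "motion": [0,0,0.3,0,0,0,0.6,0,0,0,1,0,0,0,1,0,0,0,1,0,0,0,1,0]
}}

```text
time_s: 2.35
tcp_pos: [0.2481, 0.5014, 0.8226]
ee_rot: [0.247, 0.935, 0.245, -0.072]
force: [6.0, 2.3, -0.0]
grip_width: 0.0855
grip_force: 0.0
```

```bash
python3 -c "
from h import *
print(arm.observe())"
```

```text
{'time_s': 2.35, 'joint_pos': array([-1.34374997,  0.23441668,  0.63881537,  0.51008743, -0.57935747,
        2.00015217, -0.05332108]), 'joint_vel': array([ 0.48596089, -0.24669263,  2.52589379, -0.67093273, -2.52150378,
        0.01106293, -0.0440523 ]), 'joint_efforts': array([-11.6846171 , -59.11487103, -18.14000845, -31.19954467,
        10.08351892,  -1.24530964,  -0.15873214]), 'tcp_pos': array([0.24810113, 0.50135939, 0.82264744]), 'ee_rot': array([ 0.24690142,  0.93477982,  0.24495614, -0.07226944]), 'force': array([ 5.98971305e+00,  2.32850996e+00, -1.62696381e-03]), 'ft_torque': array([-0.37355915, -0.18239108, -0.14180482]), 'grip_force': 0.0, 'grip_width': 0.0854515564461426}
```

Call:
{"op": "send_rows", "data": {
  "motion": [0,0,0,0]
}}

```text
time_s: 2.48
tcp_pos: [0.2668, 0.4808, 0.8378]
ee_rot: [0.269, 0.926, 0.26, -0.059]
force: [1.8, -1.7, 0.6]
grip_width: 0.0857
grip_force: 0.0
```

Call:
{"op": "send_rows", "data": {
  "motion": [0,0,-0.3,0,0,0,-0.6,0,0,0,-1,0,0,0,-1,0,0,0,-1,0]
}}

```text
time_s: 3.1
tcp_pos: [0.2655, 0.4816, 0.6299]
ee_rot: [0.269, 0.928, 0.253, -0.058]
force: [-1.2, 0.4, 1.1]
grip_width: 0.0856
grip_force: 0.0
```

Call:
{"op": "send_rows", "data": {
  "motion": [0,0,-0.3,0,0,0,-0.6,0,0,0,-1,0,0,0,-1,0,0,0,-1,0]
}}

```text
time_s: 3.72
tcp_pos: [0.2682, 0.4838, 0.4359]
ee_rot: [0.27, 0.926, 0.257, -0.057]
force: [-0.1, 0.7, 0.9]
grip_width: 0.0853
grip_force: 0.0
```

```bash
python3 -c "
from h import *
print(arm.observe())"
```

```text
{'time_s': 3.725, 'joint_pos': array([-1.736748  , -0.13604853,  0.65913944,  1.84840361, -0.17140495,
        0.92175501,  0.01216298]), 'joint_vel': array([-0.0018107 , -0.01689806, -0.00644681, -0.05402592,  0.00568254,
        0.01194327, -0.01240776]), 'joint_efforts': array([ 4.74423185e-03, -1.73895067e+01, -2.82641038e+00, -3.48865843e+01,
       -1.26858719e+00, -2.96086706e+00,  2.23908909e-01]), 'tcp_pos': array([0.26818253, 0.48381144, 0.43587482]), 'ee_rot': array([ 0.27010216,  0.92617998,  0.25692545, -0.05678715]), 'force': array([-0.14456865,  0.73633832,  0.87388847]), 'ft_torque': array([-0.50296389, -0.01878489, -0.01013182]), 'grip_force': 0.0, 'grip_width': 0.08534350873578612}
```

```bash
cat >> h.py <<'E'
from scipy.spatial.transform import Rotation as Ro
def tool():
    s=arm.observe();return np.array(s["tcp_pos"]),Ro.from_quat(s["ee_rot"]).as_matrix(),s
def wray(u,v,p,R):
    c=arm.get_calibration("wrist");K=c["camera_matrix"];T=c["T_tool_cam"]
    d=np.array([u-K[0,2],v-K[1,2]]);r=np.hypot(*d);a=r/K[0,0]
    d=np.r_[d/max(r,1e-9)*np.sin(a),np.cos(a)]
    return p+R@T[:3,3],R@T[:3,:3]@d
def info():
    p,R,s=tool();z=R[:,2]
    print("p",p.round(4),"tilt",np.degrees(np.arccos(-z[2])).round(1),"az",np.degrees(np.arctan2(z[1],z[0])).round(1),"\nR",R.round(3).tolist(),"\nq",np.array(s["joint_pos"]).round(3),"F",np.array(s["force"]).round(1),s["time_s"],s["grip_width"],s["grip_force"])
E
python3 -c "
from h import *
info()"
```

```text
p [0.2682 0.4838 0.4359] tilt 30.5 az 86.2 
R [[-0.848, 0.53, 0.034], [0.471, 0.722, 0.507], [0.244, 0.445, -0.862]] 
q [-1.737 -0.136  0.659  1.848 -0.171  0.922  0.012] F [-0.1  0.7  0.9] 3.725 0.08534350873578612 0.0
```

Call:
{"op": "send_rows", "data": {
  "motion": [0.25,-0.25,0,0.05,0.5,-0.5,0,0.1,0.75,-0.75,0,0.15,1,-1,0,0.15]
}}

```text
time_s: 4.22
tcp_pos: [0.4214, 0.3313, 0.436]
ee_rot: [0.158, 0.952, 0.248, -0.086]
force: [-0.5, 0.5, -0.9]
grip_width: 0.0858
grip_force: 0.0
```

Call:
{"op": "send_rows", "data": {
  "motion": [0.05,-0.25,0,0.05,0.1,-0.5,0,0.1,0.15,-0.75,0,0.15,0.2,-1,0,0.15]
}}

```text
time_s: 4.72
tcp_pos: [0.4624, 0.1287, 0.4336]
ee_rot: [0.047, 0.965, 0.233, -0.115]
force: [0.5, -0.6, -0.9]
grip_width: 0.0855
grip_force: 0.0
```

Call:
{"op": "send_rows", "data": {
  "motion": [0,-0.25,0,0,0,-0.5,0,0,0,-0.75,0,0,0,-1,0,0]
}}

```text
time_s: 5.22
tcp_pos: [0.4618, -0.072, 0.4337]
ee_rot: [0.047, 0.965, 0.233, -0.115]
force: [0.5, 0.7, 0.0]
grip_width: 0.0855
grip_force: 0.0
```

Call:
{"op": "send_rows", "data": {
  "motion": [0,-0.25,0,0,0,-0.5,0,0,0,-0.75,0,0,0,-0.75,0,0]
}}

```text
time_s: 5.72
tcp_pos: [0.4602, -0.2249, 0.4333]
ee_rot: [0.051, 0.964, 0.233, -0.114]
force: [0.1, 1.4, 1.4]
grip_width: 0.0853
grip_force: 0.0
```

```bash
python3 -c "
from h import *
info()"
```

```text
p [ 0.4602 -0.2249  0.4333] tilt 30.1 az 113.1 
R [[-0.969, 0.152, -0.197], [0.045, 0.886, 0.461], [0.245, 0.438, -0.865]] 
q [ 0.171  0.47   0.657  1.246 -0.486  2.001  2.215] F [0.1 1.4 1.4] 5.725 0.0852666644430892 0.0
```

Call:
{"op": "send_rows", "data": {
  "motion": [0,0,0.25,0,0,0,0.5,0,0,0,0.75,0,0,0,1,0,0,0,1,0]
}}

```text
time_s: 6.35
tcp_pos: [0.4626, -0.2118, 0.4765]
ee_rot: [0.048, 0.963, 0.236, -0.122]
force: [0.6, 0.2, -0.6]
grip_width: 0.0847
grip_force: 0.0
```

```bash
python3 -c "
from h import *
info()"
```

```text
p [ 0.4626 -0.2118  0.4765] tilt 30.8 az 114.5 
R [[-0.966, 0.149, -0.213], [0.034, 0.884, 0.466], [0.258, 0.443, -0.859]] 
q [ 0.893  0.504 -0.662  1.073 -0.124  2.003  1.68 ] F [ 0.6  0.2 -0.6] 6.35 0.08474766367607882 0.0
```

Call:
{"op": "send_rows", "data": {
  "motion": [0,0,0.25,0,0,0,0.5,0,0,0,0.75,0,0,0,1,0,0,0,1,0,0,0,1,0]
}}

```text
time_s: 7.1
tcp_pos: [0.413, -0.2919, 0.509]
ee_rot: [0.197, 0.95, 0.231, -0.08]
force: [2.5, -4.4, -10.2]
grip_width: 0.0854
grip_force: 0.0
```

```bash
python3 -c "
from h import *
info()"
```

```text
p [ 0.413  -0.2919  0.509 ] tilt 28.3 az 97.5 
R [[-0.91, 0.41, -0.062], [0.336, 0.816, 0.47], [0.243, 0.407, -0.881]] 
q [ 1.126  0.465 -0.715  1.047 -0.128  2.     1.55 ] F [  2.5  -4.4 -10.2] 7.1 0.08540485682220156 0.0
```

Call:
{"op": "send_rows", "data": {
  "motion": [0,0,0.25,0,0,0,0.5,0,0,0,0.75,0,0,0,1,0,0,0,1,0,0,0,1,0,0,0,1,0]
}}

```text
time_s: 7.98
tcp_pos: [0.3079, -0.4091, 0.5463]
ee_rot: [0.373, 0.911, 0.177, -0.024]
force: [3.6, -4.5, -10.7]
grip_width: 0.0855
grip_force: 0.0
```

```bash
python3 -c "
from h import *
info()"
```

```text
p [ 0.3079 -0.4091  0.5463] tilt 20.5 az 75.4 
R [[-0.721, 0.687, 0.089], [0.67, 0.66, 0.339], [0.174, 0.304, -0.937]] 
q [ 1.458  0.427 -0.824  0.986 -0.021  2.001  1.445] F [  3.6  -4.5 -10.7] 7.975 0.08554292855237149 0.0
```

Call:
{"op": "send_rows", "data": {
  "motion": [0.1,0,0.25,0.05,0.2,0,0.5,0.1,0.2,0,0.75,0.15,0.2,0,1,0.15,0.2,0,1,0.15,0.2,0,1,0.15,0.2,0,1,0.15,0.2,0,1,0.15]
}}

```text
time_s: 8.98
tcp_pos: [0.305, -0.3864, 0.6929]
ee_rot: [0.348, 0.923, 0.11, 0.124]
force: [3.8, -1.4, -2.1]
grip_width: 0.085
grip_force: 0.0
```

```bash
python3 -c "
from h import *
info()"
```

```text
p [ 0.305  -0.3864  0.6929] tilt 19.1 az 20.9 
R [[-0.727, 0.615, 0.305], [0.669, 0.734, 0.117], [-0.152, 0.289, -0.945]] 
q [ 1.642  0.307 -1.066  0.799 -0.009  2.003  1.467] F [ 3.8 -1.4 -2.1] 8.975 0.08504830157029725 0.0
```

Call:
{"op": "send_rows", "data": {
  "motion": [0,0,0,0.1,0,0,0,0.2,0,0,0,0.3,0,0,0.25,0.3,0,0,0.5,0.3,0,0,0.5,0.3,0,0,0.5,0.3]
}}

```text
time_s: 9.85
tcp_pos: [0.2833, -0.3392, 0.7433]
ee_rot: [0.105, 0.968, 0.077, 0.214]
force: [1.2, -1.5, -0.2]
grip_width: 0.085
grip_force: 0.0
```

```bash
python3 -c "
from h import *
info()"
```

```text
p [ 0.2833 -0.3392  0.7433] tilt 26.3 az 13.5 
R [[-0.886, 0.171, 0.431], [0.236, 0.966, 0.103], [-0.398, 0.193, -0.897]] 
q [ 1.431  0.102 -0.39   0.865 -0.443  2.003  2.175] F [ 1.2 -1.5 -0.2] 9.85 0.08497690945202288 0.0
```

Call:
{"op": "send_rows", "data": {
  "motion": [-0.2,-0.15,0,0,-0.4,-0.3,0,0,-0.6,-0.5,0.1,0,-0.75,-0.6,0.2,0,-0.75,-0.6,0.3,0,-0.75,-0.6,0.3,0]
}}

```text
time_s: 10.6
tcp_pos: [0.1597, -0.4402, 0.7267]
ee_rot: [0.115, 0.963, 0.054, 0.237]
force: [1.0, 0.1, -0.7]
grip_width: 0.0853
grip_force: 0.0
```

```bash
python3 -c "
from h import *
info()"
```

```text
p [ 0.1597 -0.4402  0.7267] tilt 28.1 az 6.0 
R [[-0.861, 0.196, 0.469], [0.247, 0.968, 0.05], [-0.444, 0.159, -0.882]] 
q [ 2.16   0.339 -1.265  0.779 -0.11   2.003  2.228] F [ 1.   0.1 -0.7] 10.6 0.08527714183303756 0.0
```

Call:
{"op": "send_rows", "data": {
  "motion": [0,0,0,0.1,0,0,0.1,0.2,0,0,0.2,0.2,0,0,0.3,0.2,0,0,0.4,0.2,0,0,0.4,0.2,0,0,0.4,0.2]
}}

```text
time_s: 11.48
tcp_pos: [0.1937, -0.4157, 0.7162]
ee_rot: [-0.029, 0.966, 0.065, 0.248]
force: [0.1, 0.5, 0.1]
grip_width: 0.0852
grip_force: 0.0
```

```bash
python3 -c "
from h import *
info()"
```

```text
p [ 0.1937 -0.4157  0.7162] tilt 29.7 az 16.5 
R [[-0.875, -0.089, 0.475], [-0.025, 0.99, 0.141], [-0.483, 0.112, -0.868]] 
q [ 2.11   0.345 -1.267  0.821 -0.164  2.002  2.444] F [0.1 0.5 0.1] 11.475 0.08524047309119791 0.0
```

Call:
{"op": "send_rows", "data": {
  "motion": [0.15,0.1,-0.3,-0.1,0.3,0.2,-0.6,-0.2,0.4,0.3,-0.7,-0.3,0.5,0.4,-0.7,-0.4,0.6,0.5,-0.7,-0.5,0.65,0.5,-0.7,-0.6]
}}

```text
time_s: 12.22
tcp_pos: [0.3209, -0.3169, 0.5751]
ee_rot: [0.4, 0.88, -0.048, 0.251]
force: [-0.1, 0.2, 0.4]
grip_width: 0.0856
grip_force: 0.0
```

Call:
{"op": "send_rows", "data": {
  "motion": [0.15,0.1,-0.2,-0.1,0.3,0.2,-0.3,-0.2,0.4,0.3,-0.4,-0.3,0.5,0.4,-0.5,-0.4,0.6,0.5,-0.6,-0.5,0.65,0.5,-0.7,-0.57]
}}

```text
time_s: 12.98
tcp_pos: [0.4104, -0.2107, 0.4478]
ee_rot: [0.703, 0.663, -0.125, 0.225]
force: [-1.0, -1.2, 0.9]
grip_width: 0.0855
grip_force: 0.0
```

```bash
python3 -c "
from h import *
info()"
```

```text
p [ 0.4104 -0.2107  0.4478] tilt 29.8 az -75.8 
R [[0.091, 0.988, 0.122], [0.876, -0.021, -0.482], [-0.474, 0.151, -0.868]] 
q [ 1.87  -0.439 -1.268  1.757 -0.069  1.131  0.505] F [-1.  -1.2  0.9] 12.975 0.08554612623404355 0.0
```

Call:
{"op": "send_rows", "data": {
  "motion": [0.2,0,0,0,0.4,0,0,-0.05,0.6,0,0,-0.1,0.8,0,0,-0.1,1,0,0,-0.1,1,0,0,-0.1]
}}

```text
time_s: 13.72
tcp_pos: [0.4126, -0.2009, 0.4829]
ee_rot: [0.746, 0.614, -0.119, 0.23]
force: [-0.2, 0.2, -0.5]
grip_width: 0.0857
grip_force: 0.0
```

```bash
python3 -c "
from h import *
info()"
```

```text
p [ 0.4126 -0.2009  0.4829] tilt 30.0 az -77.9 
R [[0.218, 0.97, 0.104], [0.861, -0.141, -0.489], [-0.459, 0.196, -0.866]] 
q [ 1.868 -0.437 -1.267  1.669 -0.048  1.23   0.363] F [-0.2  0.2 -0.5] 13.725 0.0857418829523045 0.0
```

Call:
{"op": "send_rows", "data": {
  "motion": [0,0,0.3,0,0,0,0.6,0,0,0,0.9,0,0,0,1,0,0,0,1,0]
}}

```text
time_s: 14.35
tcp_pos: [0.4123, -0.2017, 0.6837]
ee_rot: [0.746, 0.613, -0.119, 0.23]
force: [0.2, -0.7, -0.8]
grip_width: 0.0854
grip_force: 0.0
```

```bash
python3 -c "
from h import *
info()"
```

```text
p [ 0.4123 -0.2017  0.6837] tilt 30.1 az -78.0 
R [[0.221, 0.97, 0.104], [0.86, -0.143, -0.49], [-0.461, 0.198, -0.865]] 
q [ 2.139 -0.426 -1.26   1.134 -0.14   1.672  0.567] F [ 0.2 -0.7 -0.8] 14.35 0.08538341530792312 0.0
```

Call:
{"op": "send_rows", "data": {
  "motion": [0,0,0.3,0,0,0,0.6,0,0,0,0.8,0,0,0,0.8,0,0,0,0.8,0]
}}

```text
time_s: 14.98
tcp_pos: [0.4059, -0.213, 0.815]
ee_rot: [0.742, 0.612, -0.117, 0.247]
force: [0.1, -0.5, -0.2]
grip_width: 0.0856
grip_force: 0.0
```

```bash
python3 -c "
from h import *
info()"
```

```text
p [ 0.4059 -0.213   0.815 ] tilt 31.7 az -75.9 
R [[0.223, 0.966, 0.128], [0.851, -0.129, -0.51], [-0.476, 0.223, -0.851]] 
q [ 2.614 -0.438 -1.267  0.644 -0.418  2.001  0.764] F [ 0.1 -0.5 -0.2] 14.975 0.08560033441917364 0.0
```

Call:
{"op": "send_rows", "data": {
  "motion": [-0.1,-0.15,-0.2,0.1,-0.2,-0.3,-0.4,0.2,-0.3,-0.5,-0.5,0.3,-0.4,-0.7,-0.6,0.4,-0.5,-0.85,-0.6,0.5,-0.5,-0.85,-0.6,0.55]
}}

```text
time_s: 15.72
tcp_pos: [0.3027, -0.3866, 0.6915]
ee_rot: [0.419, 0.866, 0.0, 0.272]
force: [0.8, -0.2, 0.4]
grip_width: 0.0857
grip_force: 0.0
```

Call:
{"op": "send_rows", "data": {
  "motion": [0,0,0,0.1,0,0,0,0.2,0,0,0,0.3,0,0,0,0.4,0,0,0,0.5,0,0,0,0.6]
}}

```text
time_s: 16.48
tcp_pos: [0.3059, -0.3831, 0.6941]
ee_rot: [-0.023, 0.962, 0.124, 0.244]
force: [0.6, 0.7, 0.0]
grip_width: 0.0858
grip_force: 0.0
```

```bash
python3 -c "
from h import *
info()"
```

```text
p [ 0.3059 -0.3831  0.6941] tilt 31.8 az 28.2 
R [[-0.88, -0.105, 0.464], [0.015, 0.968, 0.249], [-0.476, 0.226, -0.85]] 
q [ 1.7    0.276 -0.83   0.884 -0.368  1.94   2.363] F [0.6 0.7 0. ] 16.475 0.08580448078055959 0.0
```

Call:
{"op": "send_rows", "data": {
  "motion": [0,0.05,0.1,0.05,0,0.1,0.3,0.1,0,0.15,0.5,0.1,0,0.2,0.6,0.1,0,0.2,0.6,0.1,0,0.2,0.6,0.1]
}}

```text
time_s: 17.23
tcp_pos: [0.3244, -0.321, 0.7592]
ee_rot: [-0.089, 0.952, 0.124, 0.266]
force: [-0.0, -0.6, -0.2]
grip_width: 0.0855
grip_force: 0.0
```

```bash
python3 -c "
from h import *
info()"
```

```text
p [ 0.3244 -0.321   0.7592] tilt 34.1 az 30.3 
R [[-0.843, -0.235, 0.484], [-0.104, 0.954, 0.283], [-0.528, 0.188, -0.828]] 
q [ 1.789  0.334 -1.267  0.746 -0.23   2.002  2.213] F [-0.  -0.6 -0.2] 17.225 0.08548304113264399 0.0
```

```bash
cat > kin.py <<'E'
import numpy as np
from scipy.spatial.transform import Rotation as Ro
from scipy.optimize import least_squares
lo=np.array([-2.62,-.44,-1.27,.08,-1.32,.12,-2.74]);hi=np.array([2.62,2.09,1.32,2.57,4.46,2,2.74])
def fk(q,P,sg=(-1,1,-1,1,-1,1,-1)):
    h,a1,L1,b,L2,c,L3,dy,o7=P
    R=Ro.identity();p=np.array([0,0,h])
    def rot(R,ax,a): return R*Ro.from_euler(ax,a)
    R=rot(R,'z',sg[0]*q[0]);p=p+R.apply([a1,0,0])
    R=rot(R,'y',sg[1]*q[1]);R=rot(R,'z',sg[2]*q[2]);p=p+R.apply([b,dy,L1])
    R=rot(R,'y',sg[3]*q[3]);R=rot(R,'z',sg[4]*q[4]);p=p+R.apply([-b,0,L2])
    R=rot(R,'y',sg[5]*q[5]);R=rot(R,'z',sg[6]*q[6]+o7);p=p+R.apply([0,0,L3])+R.apply([0,0,0])
    return p,R
D=[([-1.2276,.4352,.0249,1.5741,-.0116,1.134,-.0751],[.2693,.5635,.2305],[.2211,.9753,-.0008,-.0001]),
([-1.34375,.23442,.63882,.51009,-.57936,2.00015,-.05332],[.2481,.50136,.82265],[.2469,.93478,.24496,-.07227]),
([-1.73675,-.13605,.65914,1.8484,-.1714,.92176,.01216],[.26818,.48381,.43587],[.2701,.92618,.25693,-.05679]),
([.171,.47,.657,1.246,-.486,2.001,2.215],[.4602,-.2249,.4333],[.051,.964,.233,-.114]),
([1.126,.465,-.715,1.047,-.128,2,1.55],[.413,-.2919,.509],[.197,.95,.231,-.08]),
([1.642,.307,-1.066,.799,-.009,2.003,1.467],[.305,-.3864,.6929],[.348,.923,.11,.124]),
([1.431,.102,-.39,.865,-.443,2.003,2.175],[.2833,-.3392,.7433],[.105,.968,.077,.214]),
([1.868,-.437,-1.267,1.669,-.048,1.23,.363],[.4126,-.2009,.4829],[.746,.614,-.119,.23]),
([2.614,-.438,-1.267,.644,-.418,2.001,.764],[.4059,-.213,.815],[.742,.612,-.117,.247]),
([1.7,.276,-.83,.884,-.368,1.94,2.363],[.3059,-.3831,.6941],[-.023,.962,.124,.244]),
([1.789,.334,-1.267,.746,-.23,2.002,2.213],[.3244,-.321,.7592],[-.089,.952,.124,.266])]
E
python3 - <<'E'
from kin import *
import itertools
best=[]
for s in itertools.product((-1,1),repeat=3):
  for o in (0,np.pi/2,np.pi,-np.pi/2):
    sg=(-1,1,s[0],1,s[1],1,s[2])
    e=np.mean([ (fk(q,[0]*8+[o],sg)[1].inv()*Ro.from_quat(x)).magnitude() for q,_,x in D]);best.append((e,sg,o))
best.sort(key=lambda b:b[0]);print(best[:3])
_,sg,o=best[0]
def res(P):
    r=[]
    for q,p,x in D:
        pp,R=fk(q,P,sg);r+=list((pp-p)*5)+list((R.inv()*Ro.from_quat(x)).as_rotvec())
    return r
s=least_squares(res,[.3,0,.4,0,.4,0,.3,0,o],loss='soft_l1',f_scale=.02);print(s.x.round(4));print(np.array(res(s.x)).reshape(-1,6).round(3))
E
```

```text
[(np.float64(0.000725328673838932), (-1, 1, -1, 1, -1, 1, -1), 1.5707963267948966), (np.float64(0.5260469375602845), (-1, 1, -1, 1, 1, 1, -1), 1.5707963267948966), (np.float64(1.1562998381587706), (-1, 1, 1, 1, -1, 1, 1), 3.141592653589793)]
[ 0.2479 -0.0047  0.5297  0.004   0.4272  1.8433  0.3114 -0.0257  1.5709]
[[-0.149 -0.009  0.035  0.    -0.    -0.   ]
 [-0.147 -0.185 -0.008 -0.     0.    -0.   ]
 [-0.135 -0.177 -0.007 -0.     0.    -0.   ]
 [-0.023  0.022  0.016 -0.    -0.    -0.   ]
 [ 0.134 -0.019 -0.008 -0.     0.     0.001]
 [ 0.083 -0.019  0.002 -0.    -0.001 -0.   ]
 [ 0.015  0.001 -0.006 -0.001  0.001 -0.001]
 [ 0.13   0.009  0.027 -0.001 -0.001 -0.   ]
 [-0.015 -0.047  0.014 -0.001  0.001  0.001]
 [ 0.027 -0.069 -0.023 -0.     0.     0.001]
 [ 0.038 -0.096 -0.035 -0.001 -0.001 -0.001]]
```

```bash
cat > fit.py <<'E'
from kin import *
def rots(q):
    e=Ro.from_euler
    R1=e('z',-q[0]);R2=R1*e('y',q[1]);R3=R2*e('z',-q[2]);R4=R3*e('y',q[3]);R5=R4*e('z',-q[4]);R6=R5*e('y',q[5]);R7=R6*e('z',-q[6]+np.pi/2)
    return [Ro.identity(),R1,R3,R5,R6,R7]   # after-joint frames with independent offsets
def row(q): return np.hstack([r.as_matrix() for r in rots(q)])
A=np.vstack([row(q) for q,_,_ in D]);b=np.hstack([p for _,p,_ in D])
# frames: R1 off, after j3 (upper arm), after j5 (forearm), after j6, after j7 ; also after j2/j4 equivalent up to z-rot
lam=1e-3;X=np.linalg.solve(A.T@A+lam**2*np.eye(18),A.T@b)
def FK(q): return row(q)@X, rots(q)[-1]
def jac(q):
    p,R=FK(q);J=np.zeros((6,7))
    for i in range(7):
        d=np.array(q,float);d[i]+=1e-5;pp,RR=FK(d);J[:3,i]=(pp-p)/1e-5;J[3:,i]=(RR*R.inv()).as_rotvec()/1e-5
    return J
def step(q,pt,Rt,w=.3,n=15):
    q=np.array(q,float);q0=q.copy()
    from scipy.optimize import lsq_linear
    for _ in range(n):
        p,R=FK(q);e=np.r_[pt-p,(Rt*R.inv()).as_rotvec()*w]
        if np.linalg.norm(e)<1e-4:break
        J=jac(q);J[3:]*=w;M=np.vstack([J,.02*np.eye(7)])
        s=lsq_linear(M,np.r_[e,np.zeros(7)],bounds=(np.maximum(lo-q,-.3)-1e-9,np.minimum(hi-q,.3)+1e-9));q=np.clip(q+s.x,lo,hi)
    return q
def path(q,dp,tw,n=8,k=1):
    p,R=FK(q)
    for i in range(1,n+1):
        q=step(q,p+np.array(dp)*i/n,Ro.from_euler('z',tw*i/n)*R)
    return q
E
python3 - <<'E'
from fit import *
print((A@X-b).reshape(-1,3).round(4).tolist());print(X.reshape(-1,3).round(3).tolist())
q=D[2][0];print(path(path(q,[.2,-.2,0],np.pi/2*.15,8),[.0,-.51,0],.235,16).round(3),"want",D[3][0])
q=path(path(D[8][0],[-.1,-.17,-.12],.55*np.pi/2),[0,0,0],.6*np.pi/2);print(q.round(3),"want",D[9][0])
E
```

```text
[[-0.0, -0.0, -0.0], [-0.0001, 0.0, -0.0002], [0.0, 0.0, -0.0001], [0.0, -0.0001, -0.0], [0.0001, 0.0002, -0.0], [-0.0, 0.0002, -0.0], [-0.0, -0.0002, 0.0002], [-0.0001, -0.0001, 0.0002], [0.0002, 0.0001, 0.0001], [0.0002, 0.0002, 0.0001], [-0.0002, -0.0004, -0.0002]]
[[-0.0, 0.0, 0.136], [-0.0, -0.036, 0.136], [-0.0, -0.016, 0.558], [-0.0, -0.0, 0.428], [-0.0, -0.0, 0.183], [-0.0, -0.0, 0.183]]
[ 0.253  0.469  0.517  1.208 -0.462  2.     2.162] want [0.171, 0.47, 0.657, 1.246, -0.486, 2.001, 2.215]
[ 1.763  0.296 -0.953  0.881 -0.317  1.927  2.328] want [1.7, 0.276, -0.83, 0.884, -0.368, 1.94, 2.363]
```

```bash
cat > plan.py <<'E'
from fit import *
def u(q): return rots(q)[-1].as_matrix()[2]
az=np.radians(-88.5)
def Rt(ux,uy,a=az):
    # orientation with world-z-in-tool=(ux,uy,-.), tool z azimuth a
    w=np.array([ux,uy,-np.sqrt(1-ux*ux-uy*uy)]);R0=Ro.align_vectors([[0,0,1]],[w])[0];z=R0.apply([0,0,1])
    return Ro.from_euler('z',a-np.arctan2(z[1],z[0]))*R0
def err(q,p,R):
    pp,RR=FK(q);return np.linalg.norm(pp-p),(R*RR.inv()).magnitude()
E
python3 - <<'E'
from plan import *
from plant import arm
np.set_printoptions(precision=3,suppress=True)
for uu in((-.528,.188),(-.5,0)):
  for P in([.466,-.235,.11],[.468,-.32,.03],[.468,-.29,.2],[.536,.058,.05]):
    R=Rt(*uu);sol=[]
    rng=np.random.default_rng(0)
    for _ in range(25):
        q=step(lo+(hi-lo)*rng.random(7),np.array(P),R,n=40)
        if max(err(q,P,R))<2e-3: sol.append(q)
    sol=np.array(sol);print(uu,P,len(sol))
    if len(sol): print(sol[np.argsort(sol[:,2])][::max(1,len(sol)//4)])
print(np.array(arm.observe()["joint_pos"]))
E
```

```text
(-0.528, 0.188) [0.466, -0.235, 0.11] 17
[[ 0.807  0.822 -1.261  2.091  1.297  1.518 -1.403]
 [ 0.58   0.586 -0.845  2.106  1.158  1.182 -1.309]
 [ 0.28   0.474 -0.426  2.129  1.031  0.964 -1.211]
 [-0.525  0.501  0.638  2.194  0.589  0.567 -0.777]
 [-0.871  0.87   1.318  2.215 -0.56   0.508  0.397]]
(-0.528, 0.188) [0.468, -0.32, 0.03] 17
[[ 0.952  1.042 -1.256  2.096  1.555  1.566 -1.371]
 [ 0.672  0.735 -0.741  2.116  1.396  1.088 -1.363]
 [-0.104  0.627  0.32   2.182  1.047  0.466 -1.143]
 [-0.333  0.706  0.653  2.2    0.685  0.282 -0.802]
 [-0.629  1.077  1.25   2.219 -1.191  0.45   1.022]]
(-0.528, 0.188) [0.468, -0.29, 0.2] 16
[[ 0.963  0.633 -1.267  1.99   1.188  1.443 -1.105]
 [ 0.577  0.375 -0.641  2.015  0.967  1.087 -0.941]
 [ 0.146  0.304 -0.097  2.049  0.819  0.923 -0.816]
 [-0.452  0.339  0.666  2.095  0.577  0.736 -0.568]]
(-0.528, 0.188) [0.536, 0.058, 0.05] 17
[[ 0.184  1.105 -1.267  1.802  1.231  1.79  -1.789]
 [-0.031  0.831 -0.791  1.82   0.997  1.403 -1.631]
 [-0.388  0.692 -0.234  1.852  0.73   1.109 -1.413]
 [-0.821  0.71   0.398  1.892  0.356  0.887 -1.062]
 
[... 374 characters left out ...]
-0.961]
 [ 0.751  0.731 -0.793  2.094  1.352  1.053 -0.932]
 [-0.062  0.603  0.324  2.163  0.894  0.426 -0.604]
 [-0.275  0.672  0.633  2.18   0.475  0.285 -0.204]]
(-0.5, 0) [0.468, -0.29, 0.2] 16
[[ 1.011  0.615 -1.267  1.963  1.13   1.384 -0.684]
 [ 0.927  0.516 -1.094  1.968  1.054  1.258 -0.628]
 [ 0.462  0.325 -0.43   2.001  0.822  0.982 -0.442]
 [-0.288  0.303  0.506  2.06   0.538  0.771 -0.166]]
(-0.5, 0) [0.536, 0.058, 0.05] 16
[[ 0.226  1.069 -1.267  1.82   1.209  1.705 -1.412]
 [-0.001  0.792 -0.776  1.838  0.963  1.317 -1.242]
 [-0.558  0.646  0.059  1.889  0.535  0.939 -0.873]
 [-0.955  0.74   0.655  1.924  0.086  0.795 -0.435]]
[ 1.789  0.334 -1.267  0.746 -0.23   2.002  2.213]
```

```bash
nproc; cat > beam.py <<'E'
from plan import *
import multiprocessing as mp, sys
G=[]
rng=np.random.default_rng(1)
for _ in range(60):
    R=Rt(-.5+.06*rng.standard_normal(),.05*rng.standard_normal());P=np.array([.46,-.15,.3])
    q=step(lo+(hi-lo)*rng.random(7),P,R,n=30)
    if max(err(q,P,R))<3e-3:G.append(q)
G=np.array(G);W=np.array([1,1,1,1,.6,.8,.5])
def cost(q): return np.min(np.linalg.norm((G-q)*W,axis=1))
def ev(a):
    q,m,h=a
    q2=path(q,np.array(m[:3])*.2,m[3]*np.pi/2,6);p=FK(q2)[0]
    if p[2]<.3 or np.hypot(p[0],p[1])<.3: return (9,q2,h+[m])
    return (cost(q2),q2,h+[m])
if __name__=="__main__":
    from plant import arm
    q=np.array(arm.observe()["joint_pos"]);B=[(cost(q),q,[])];print(len(G),cost(q))
    with mp.Pool() as po:
      for d in range(6):
        jobs=[(q,np.r_[rng.integers(-5,6,3)*.2,rng.integers(-9,10)*.1],h) for _,q,h in B for _ in range(40)]
        R=po.map(ev,jobs,4)+(B if d else [])
        R.sort(key=lambda r:r[0]);B=R[:8];c,q,h=B[0];print(d,round(c,3),q.round(2),u(q).round(3),FK(q)[0].round(3),flush=True)
    for m in B[0][2]: print(m.round(1).tolist())
E
time OMP_NUM_THREADS=1 timeout 500 python3 beam.py
```

```text
4
41 2.089020443453306
0 1.535 [ 1.64  0.18 -1.04  1.08  0.02  1.39  1.47] [-0.528  0.188 -0.828] [ 0.445 -0.441  0.679]
1 0.531 [ 0.43  0.16 -0.25  1.51  0.61  1.28 -0.07] [-0.528  0.188 -0.828] [ 0.524 -0.361  0.479]
2 0.19 [ 0.27  0.11 -0.34  1.96  0.66  1.26 -0.78] [-0.528  0.188 -0.828] [ 0.404 -0.241  0.319]
3 0.19 [ 0.27  0.11 -0.34  1.96  0.66  1.26 -0.78] [-0.528  0.188 -0.828] [ 0.404 -0.241  0.319]
4 0.188 [ 0.77  0.27 -1.25  1.94  0.89  1.33 -0.77] [-0.528  0.188 -0.828] [ 0.484 -0.121  0.319]
5 0.183 [ 0.09  0.12 -0.52  1.96  0.71  1.22 -0.7 ] [-0.528  0.188 -0.828] [ 0.484 -0.081  0.319]
[0.8, -0.6, -0.8, -0.3]
[0.2, 0.4, -0.6, -0.9]
[-0.6, 0.6, -0.8, -0.2]
[0.4, 0.6, 0.6, 0.4]
[0.0, 0.2, -0.6, -0.1]
real	0m19.310s
user	1m6.511s
sys	0m0.110s
```

```bash
sed -e 's/def cost(q): return /def cost(q): return 8*np.linalg.norm(u(q)[:2]-[-.5,0.])+.6*/' -e 's/range(6)/range(7)/' -e 's/range(40)/range(60)/' -e 's/R\[:8\]/R[:10]/' beam.py > beam2.py
python3 - <<'E'
from plan import *
q=path(D[9][0],[0,.04,.12],.157,6);print(q.round(3),u(q).round(3),FK(q)[0].round(3),D[10][0])
E
OMP_NUM_THREADS=1 timeout 500 python3 beam2.py
```

```text
[ 1.824  0.334 -1.27   0.69  -0.256  2.     2.217] [-0.579  0.157 -0.8  ] [ 0.315 -0.333  0.786] [1.789, 0.334, -1.267, 0.746, -0.23, 2.002, 2.213]
41 2.7751628040219156
0 2.098 [ 1.22  0.76 -1.24  0.57  0.16  2.    2.74] [-0.572  0.068 -0.817] [ 0.518 -0.416  0.574]
1 1.402 [ 0.75 -0.44 -0.27  1.62 -0.24  1.36  1.76] [-0.563  0.009 -0.826] [ 0.35  -0.107  0.632]
2 0.774 [ 0.66  0.41 -1.14  1.5   0.92  1.71 -0.42] [-0.563  0.009 -0.826] [ 0.55  -0.187  0.432]
3 0.73 [ 0.65  0.33 -1.14  1.58  0.84  1.69 -0.47] [-0.563  0.009 -0.826] [ 0.51  -0.147  0.432]
4 0.603 [ 0.36  0.16 -0.73  1.63  0.53  1.76 -0.66] [-0.529 -0.025 -0.848] [ 0.404 -0.106  0.434]
5 0.379 [ 0.07  0.14 -0.34  1.92  0.61  1.31 -0.45] [-0.529 -0.025 -0.848] [ 0.444 -0.146  0.314]
6 0.379 [ 0.07  0.14 -0.34  1.92  0.61  1.31 -0.45] [-0.529 -0.025 -0.848] [ 0.444 -0.146  0.314]
[1.0, 0.0, -0.2, 0.8]
[-1.0, 0.8, -0.2, -0.9]
[-0.2, 0.2, 0.0, -0.2]
[0.0, -0.4, -0.8, -0.1]
[1.0, -0.6, -0.2, -0.2]
[-0.4, 0.6, -0.6, -0.3]
```

Call:
{"op": "send_rows", "data": {
  "motion": [0.14,0,-0.03,0.11,0.28,0,-0.06,0.22,0.42,0,-0.09,0.33,0.56,0,-0.12,0.44,0.7,0,-0.15,0.55,0.85,0,-0.18,0.66,1,0,-0.2,0.75,1,0,-0.2,0.8]
}}

```text
time_s: 18.23
tcp_pos: [0.4978, -0.2269, 0.6116]
ee_rot: [-0.53, 0.789, 0.222, 0.218]
force: [0.3, 0.7, 0.1]
grip_width: 0.0853
grip_force: 0.0
```

```bash
python3 -c "
from h import *
info()"; OMP_NUM_THREADS=1 timeout 500 python3 beam2.py
```

```text
p [ 0.4978 -0.2269  0.6116] tilt 36.3 az 79.4 
R [[-0.344, -0.933, 0.109], [-0.739, 0.341, 0.582], [-0.58, 0.119, -0.806]] 
q [ 1.174  0.616 -1.266  0.804 -0.042  2.001  2.743] F [0.3 0.7 0.1] 18.225 0.08534330649490658 0.0
41 2.374961628088327
0 2.018 [ 0.97  0.42 -1.04  1.52 -0.02  0.88  2.05] [-0.58   0.119 -0.806] [ 0.698 -0.067  0.412]
1 1.04 [ 0.16 -0.44 -0.3   1.85  0.34  1.35  0.53] [-0.551  0.051 -0.833] [ 0.324 -0.101  0.533]
2 0.857 [ 0.32  0.01 -0.28  1.63  0.57  1.32  0.15] [-0.551  0.051 -0.833] [ 0.484 -0.261  0.493]
3 0.621 [ 0.14  0.11 -0.72  1.83  0.61  1.44 -0.52] [-0.534  0.039 -0.845] [ 0.45  -0.019  0.373]
4 0.354 [ 0.35  0.04 -0.46  1.99  0.58  1.25 -0.3 ] [-0.506 -0.023 -0.862] [ 0.39  -0.197  0.327]
5 0.318 [ 0.35  0.14 -0.37  1.88  0.56  1.37 -0.48] [-0.506 -0.023 -0.862] [ 0.39  -0.237  0.327]
6 0.295 [ 0.28  0.11 -0.41  1.92  0.6   1.27 -0.32] [-0.506 -0.023 -0.862] [ 0.43  -0.197  0.327]
[0.0, 0.0, 0.6, -0.8]
[-1.0, 0.6, -1.0, -0.5]
[0.2, -0.2, -0.4, -0.8]
[-1.0, -0.6, -0.2, 0.5]
[1.0, 0.4, 0.0, 0.2]
[0.4, 0.4, 0.0, -0.3]
[-0.2, -0.4, -0.4, 0.0]
```

Call:
{"op": "send_rows", "data": {
  "motion": [0,0,0.1,-0.1,0,0,0.2,-0.2,0,0,0.3,-0.3,0,0,0.4,-0.4,0,0,0.5,-0.5,0,0,0.6,-0.6,0,0,0.6,-0.7,0,0,0.6,-0.8]
}}

```text
time_s: 19.23
tcp_pos: [0.4972, -0.2245, 0.7336]
ee_rot: [0.037, 0.95, 0.05, 0.307]
force: [-1.0, 0.4, 0.7]
grip_width: 0.0857
grip_force: 0.0
```

Call:
{"op": "send_rows", "data": {
  "motion": [-0.2,0.1,-0.2,-0.1,-0.4,0.25,-0.4,-0.2,-0.6,0.35,-0.6,-0.3,-0.8,0.5,-0.8,-0.4,-1,0.6,-1,-0.5,-1,0.6,-1,-0.5]
}}

```text
time_s: 19.98
tcp_pos: [0.3517, -0.1291, 0.604]
ee_rot: [0.281, 0.922, -0.02, 0.266]
force: [-0.4, 0.3, 0.1]
grip_width: 0.0852
grip_force: 0.0
```

```bash
python3 -c "
from h import *
info()"; OMP_NUM_THREADS=1 timeout 500 python3 beam2.py
```

```text
p [ 0.3517 -0.1291  0.604 ] tilt 31.0 az -21.2 
R [[-0.7, 0.529, 0.48], [0.508, 0.841, -0.186], [-0.502, 0.113, -0.858]] 
q [ 1.109 -0.436 -0.442  1.637 -0.333  1.375  1.611] F [-0.4  0.3  0.1] 19.975 0.08522698567816968 0.0
41 1.8117954267814385
0 1.351 [ 0.58 -0.41 -0.88  1.82  0.2   1.43  0.05] [-0.502  0.113 -0.858] [0.312 0.031 0.484]
1 1.003 [ 0.67  0.3  -1.08  1.73  0.83  1.35 -0.43] [-0.502  0.113 -0.857] [ 0.552 -0.129  0.364]
2 0.846 [ 0.62  0.14 -0.33  1.87  0.54  1.28 -0.51] [-0.46   0.06  -0.886] [ 0.332 -0.344  0.321]
3 0.753 [ 0.38  0.2  -0.55  1.71  0.59  1.39 -0.45] [-0.46   0.06  -0.886] [ 0.492 -0.184  0.361]
4 0.651 [ 0.21  0.07 -0.42  1.94  0.52  1.29 -0.54] [-0.46   0.06  -0.886] [ 0.412 -0.144  0.321]
5 0.634 [ 0.17  0.11 -0.48  1.91  0.55  1.27 -0.49] [-0.46   0.06  -0.886] [ 0.452 -0.104  0.321]
6 0.634 [ 0.17  0.11 -0.48  1.91  0.55  1.27 -0.49] [-0.46   0.06  -0.886] [ 0.452 -0.104  0.321]
[-0.4, -1.0, -0.4, -0.8]
[-0.4, 0.4, -0.4, 0.3]
[1.0, -0.6, 0.2, -0.2]
[-0.2, 0.8, -0.8, -0.4]
[0.4, 0.6, 0.0, 0.5]
```

```bash
python3 - <<'E'
from plan import *
from plant import arm
q0=np.array(arm.observe()["joint_pos"])
for a,b in [([-.2,.8,-.6,-.75],[.7,-.8,-.6,0]),([.2,.4,-.6,-.75],[.3,-.4,-.6,0]),([-.2,.6,-.6,-.5],[.7,-.6,-.6,-.25]),([0,.8,-.6,-.9],[.5,-.8,-.6,.15])]:
    q=path(q0,np.array(a[:3])*.2,a[3]*1.5708);r=path(q,np.array(b[:3])*.2,b[3]*1.5708);z=rots(r)[-1].as_matrix()[:,2]
    print(a,q.round(2),b,r.round(2),u(r).round(3),FK(r)[0].round(3),np.degrees(np.arctan2(z[1],z[0])).round(1))
E
```

```text
[-0.2, 0.8, -0.6, -0.75] [ 1.2  -0.44 -1.27  1.67  0.12  1.62 -0.24] [0.7, -0.8, -0.6, 0] [ 1.62 -0.44 -1.27  1.92 -0.03  1.02  0.16] [-0.429  0.244 -0.869] [ 0.408 -0.134  0.382] -69.2
[0.2, 0.4, -0.6, -0.75] [ 1.48 -0.44 -1.27  1.66  0.07  1.44  0.01] [0.3, -0.4, -0.6, 0] [ 1.63 -0.44 -1.27  1.93 -0.03  1.01  0.18] [-0.425  0.246 -0.871] [ 0.408 -0.136  0.38 ] -68.8
[-0.2, 0.6, -0.6, -0.5] [ 0.77 -0.43 -0.91  1.81  0.18  1.44  0.06] [0.7, -0.6, -0.6, -0.25] [ 0.75  0.28 -1.2   1.78  0.74  1.55 -0.8 ] [-0.502  0.113 -0.857] [ 0.452 -0.129  0.364] -88.7
[0, 0.8, -0.6, -0.9] [ 1.33 -0.44 -1.27  1.63  0.05  1.62 -0.33] [0.5, -0.8, -0.6, 0.15] [ 1.69 -0.44 -1.27  1.92 -0.09  1.02  0.25] [-0.394  0.234 -0.889] [ 0.408 -0.143  0.377] -68.4
```

Call:
{"op": "send_rows", "data": {
  "motion": [-0.03,0.1,-0.1,-0.08,-0.07,0.2,-0.2,-0.17,-0.1,0.3,-0.3,-0.25,-0.13,0.4,-0.4,-0.33,-0.17,0.5,-0.5,-0.42,-0.2,0.6,-0.6,-0.5]
}}

```text
time_s: 20.72
tcp_pos: [0.3116, -0.0078, 0.4839]
ee_rot: [0.585, 0.766, -0.111, 0.242]
force: [1.2, 0.3, 0.3]
grip_width: 0.0852
grip_force: 0.0
```

```bash
python3 - <<'E'
from plan import *
from h import info
info()
from plant import arm
q0=np.array(arm.observe()["joint_pos"])
for a in ([.7,-.6,-.6,-.25],[.7,-.6,-.3,-.1],[1,-.6,-.3,-.2],[.8,-.6,-.6,0]):
    r=path(q0,np.array(a[:3])*.2,a[3]*1.5708);print(a,r.round(2),u(r).round(3),FK(r)[0].round(3))
E
```

```text
p [ 0.3116 -0.0078  0.4839] tilt 30.9 az -62.0 
R [[-0.2, 0.95, 0.241], [0.842, 0.292, -0.453], [-0.5, 0.112, -0.858]] 
q [ 0.623 -0.406 -0.835  1.831  0.218  1.43   0.06 ] F [1.2 0.3 0.3] 20.725 0.08519399577303394 0.0
[0.7, -0.6, -0.6, -0.25] [ 0.75  0.23 -1.17  1.81  0.72  1.48 -0.71] [-0.5    0.112 -0.858] [ 0.451 -0.128  0.364]
[0.7, -0.6, -0.3, -0.1] [ 0.78  0.02 -1.01  1.78  0.57  1.34 -0.25] [-0.5    0.112 -0.858] [ 0.451 -0.128  0.424]
[1, -0.6, -0.3, -0.2] [ 0.67  0.28 -1.13  1.61  0.77  1.59 -0.56] [-0.5    0.112 -0.858] [ 0.511 -0.128  0.424]
[0.8, -0.6, -0.6, 0] [ 0.74  0.04 -0.97  1.91  0.61  1.14 -0.2 ] [-0.5    0.112 -0.858] [ 0.471 -0.128  0.364]
```

Call:
{"op": "send_rows", "data": {
  "motion": [0.15,-0.15,-0.1,-0.05,0.3,-0.3,-0.2,-0.1,0.45,-0.5,-0.35,-0.15,0.6,-0.65,-0.5,-0.2,0.7,-0.8,-0.6,-0.2]
}}

```text
time_s: 21.35
tcp_pos: [0.4532, -0.1708, 0.3619]
ee_rot: [0.697, 0.667, -0.147, 0.219]
force: [0.0, 0.1, 0.3]
grip_width: 0.0856
grip_force: 0.0
```

Call:
{"op": "send_rows", "data": {
  "motion": [0,0,-0.2,0,0,0,-0.4,0,0,0,-0.6,0,0,0,-0.8,0,0,0,-0.8,0]
}}

```text
time_s: 21.98
tcp_pos: [0.4506, -0.1695, 0.2024]
ee_rot: [0.696, 0.668, -0.148, 0.219]
force: [0.3, -0.3, 0.6]
grip_width: 0.0854
grip_force: 0.0
```

```bash
python3 - <<'E'
from h import *
info()
im=arm.read_camera("wrist");cv2.imwrite("pics/w1.png",im)
E
```

```text
p [ 0.4506 -0.1695  0.2024] tilt 30.6 az -80.4 
R [[0.065, 0.994, 0.085], [0.864, -0.013, -0.503], [-0.499, 0.106, -0.86]] 
q [ 0.677  0.379 -1.032  2.091  0.944  1.188 -0.91 ] F [ 0.3 -0.3  0.6] 21.975 0.08542445660458751 0.0
```

View pics/w1.png

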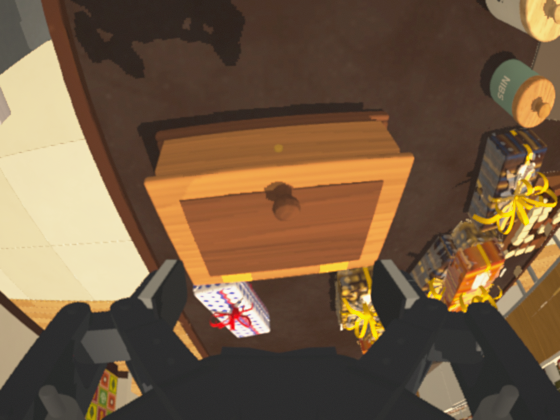

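The wrist view shows the knob at about (284,202), between the two fingers and the lid front, with the lid slightly ajar.

```bash
python3 - <<'E'
from h import *
p,R,_=tool()
for z in(.095,.1,.105):
    o,d=wray(284.5,203,p,R);print("knob",(o+d*(z-o[2])/d[2]).round(4))
# triangulate with top view
o2,d2=ray("top",355.5,254.5);A=np.c_[d,-d2];k=np.linalg.lstsq(A,o2-o,rcond=None)[0];print((o+d*k[0]).round(4),(o2+d2*k[1]).round(4))
for uv in((148,180),(412,156)): 
    o,d=wray(*uv,p,R);print("front lid corner",(o+d*(.08-o[2])/d[2]).round(4))
E
```

```text
knob [ 0.4682 -0.2345  0.095 ]
knob [ 0.4676 -0.2296  0.1   ]
knob [ 0.467  -0.2246  0.105 ]
[ 0.4682 -0.2343  0.0952] [ 0.4671 -0.2344  0.0952]
front lid corner [ 0.3527 -0.2072  0.08  ]
front lid corner [ 0.5868 -0.203   0.08  ]
```

Call:
{"op": "send_rows", "data": {
  "motion": [0.03,-0.1,-0.15,0,0.06,-0.2,-0.32,0,0.08,-0.3,-0.48,0,0.09,-0.35,-0.57,0]
}}

```text
time_s: 22.52
tcp_pos: [0.471, -0.2412, 0.0915]
ee_rot: [0.698, 0.665, -0.147, 0.221]
force: [0.1, 0.6, -0.3]
grip_width: 0.0851
grip_force: 0.0
```

Call:
{"op": "send_rows", "data": {
  "motion": [0,0,0,0,0,0,0,0,0,0,0,0,0,0,0,0],
  "jaw": 0,
  "newtons": 30
}}

```text
time_s: 23.02
tcp_pos: [0.4679, -0.2388, 0.0908]
ee_rot: [0.697, 0.666, -0.148, 0.22]
force: [-11.2, 6.0, 2.5]
grip_width: 0.021
grip_force: 29.5
```

Call:
{"op": "send_rows", "data": {
  "motion": [0,-0.02,0.085,0,0,-0.055,0.165,0,0,-0.095,0.243,0,0,-0.145,0.315,0,0.005,-0.203,0.38,0,0.005,-0.267,0.44,0,0.01,-0.337,0.49,0,0.01,-0.407,0.53,0]
}}

```text
time_s: 24.02
tcp_pos: [0.4697, -0.3206, 0.195]
ee_rot: [0.698, 0.666, -0.148, 0.218]
force: [-5.8, 25.7, -25.6]
grip_width: 0.0207
grip_force: 31.4
```

```bash
python3 - <<'E'
from h import *
info()
cv2.imwrite("pics/s2.png",arm.read_camera("side"))
E
```

```text
p [ 0.4697 -0.3206  0.195 ] tilt 30.5 az -80.4 
R [[0.068, 0.994, 0.085], [0.865, -0.017, -0.501], [-0.497, 0.108, -0.861]] 
q [ 0.915  0.43  -0.934  2.017  1.062  1.052 -0.656] F [ -5.8  25.7 -25.6] 24.025 0.020658020490694387 31.372581925825216
```

View pics/s2.png

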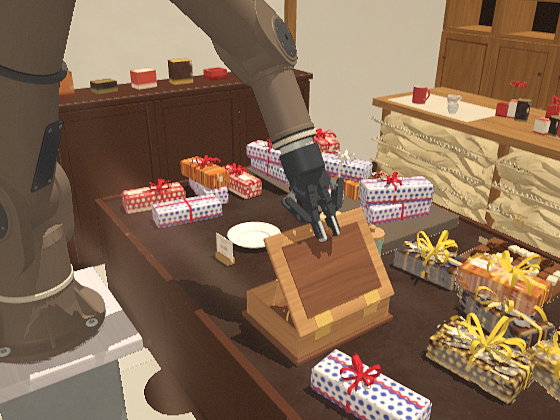

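The lid stands open at its stop (edge near (350,225) in the side view), with the fingers still on the knob. I'll release and move round to the front.

Call:
{"op": "send_rows", "data": {
  "motion": [0,0,0,0,0,0,0,0,0,0.02,0.03,0,0,0.05,0.08,0,-0.02,0.15,0.25,0,-0.03,0.3,0.5,0,-0.05,0.5,0.75,0,-0.08,0.8,0.6,0],
  "jaw": 100
}}

```text
time_s: 25.08
tcp_pos: [0.4592, -0.1643, 0.3247]
ee_rot: [0.698, 0.664, -0.144, 0.225]
force: [0.9, 1.0, -1.6]
grip_width: 0.0855
grip_force: 0.0
```

Call:
{"op": "send_rows", "data": {
  "motion": [0,0,-0.25,0,0,0,-0.5,0,0,0,-0.7,0,0,0,-0.7,0]
}}

```text
time_s: 25.58
tcp_pos: [0.4556, -0.1653, 0.1777]
ee_rot: [0.696, 0.667, -0.148, 0.219]
force: [0.6, 1.1, 0.7]
grip_width: 0.0854
grip_force: 0.0
```

```bash
python3 - <<'E'
from h import *
info()
im=arm.read_camera("wrist");np.save("w3.npy",im);cv2.imwrite("pics/w3raw.png",im)
g=np.clip((im/255.)**.45*255,0,255).astype(np.uint8);cv2.imwrite("pics/w3.png",g)
E
```

```text
p [ 0.4556 -0.1653  0.1777] tilt 30.7 az -80.2 
R [[0.066, 0.994, 0.086], [0.864, -0.013, -0.503], [-0.499, 0.108, -0.86]] 
q [ 0.634  0.431 -1.013  2.11   0.994  1.182 -0.987] F [0.6 1.1 0.7] 25.575 0.08535374479088108 0.0
```

View pics/w3.png

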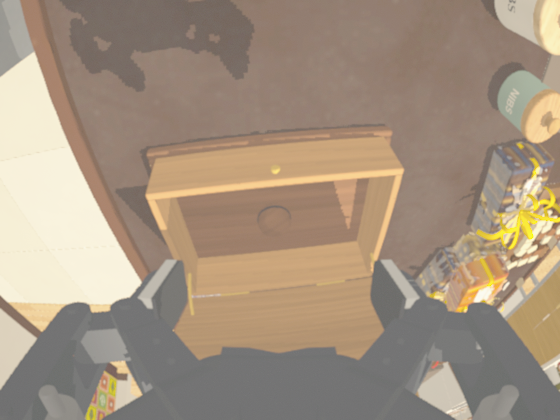

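The praline is a dark disc at about (274,222), spanning columns 258-291 and rows 206-238, a little left of the middle of the box floor.

```bash
python3 - <<'E'
from h import *
p,R,_=tool()
def at(u,v,z):
    o,d=wray(u,v,p,R);return (o+d*(z-o[2])/d[2]).round(4)
for z in(.016,.02,.024): print(at(274,221.5,z))
print("sides",at(258,222,.018),at(291,222,.018),"front/back of base",at(274,206,.022),at(274,238,.016))
print("rim inner front corners",at(158,193,.062),at(398,171,.062),"back wall inner/floor",at(196,255,.007),at(357,243,.007))
im=cv2.imread("pics/w3.png");cv2.imwrite("pics/w3c.png",cv2.resize(im[160:300,200:360],None,fx=4,fy=4))
E
```

```text
[ 0.468  -0.3124  0.016 ]
[ 0.4677 -0.308   0.02  ]
[ 0.4673 -0.3036  0.024 ]
sides [ 0.4495 -0.3086  0.018 ] [ 0.4875 -0.3137  0.018 ] front/back of base [ 0.4681 -0.2812  0.022 ] [ 0.4673 -0.3423  0.016 ]
rim inner front corners [ 0.3656 -0.2129  0.062 ] [ 0.5774 -0.2102  0.062 ] back wall inner/floor [ 0.3634 -0.3747  0.007 ] [ 0.5826 -0.3823  0.007 ]
```

View pics/w3c.png

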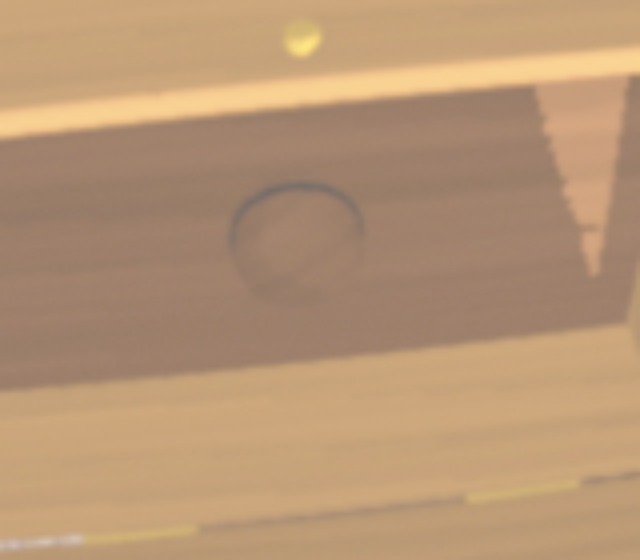

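Call:
{"op": "send_rows", "data": {
  "motion": [0.01,-0.12,-0.13,0,0.02,-0.27,-0.27,0,0.03,-0.42,-0.42,0,0.045,-0.57,-0.57,0,0.06,-0.7,-0.7,0,0.065,-0.76,-0.77,0,0.065,-0.76,-0.77,0],
  "jaw": 80
}}

```text
time_s: 26.5
tcp_pos: [0.4705, -0.3195, 0.0266]
ee_rot: [0.698, 0.665, -0.147, 0.222]
force: [0.2, 0.1, 0.7]
grip_width: 0.0684
grip_force: 0.0
```

Call:
{"op": "send_rows", "data": {
  "motion": [0,-0.005,-0.025,0,0,-0.01,-0.045,0,0,-0.01,-0.045,0]
}}

```text
time_s: 26.88
tcp_pos: [0.4699, -0.3196, 0.0163]
ee_rot: [0.697, 0.666, -0.147, 0.221]
force: [0.0, -0.0, 0.6]
grip_width: 0.0687
grip_force: 0.0
```

```bash
python3 - <<'E'
from h import *
info()
im=arm.read_camera("wrist")
g=np.clip((im/255.)**.45*255,0,255).astype(np.uint8);cv2.imwrite("pics/w4.png",cv2.resize(g[150:420,140:430],None,fx=2,fy=2))
E
```

```text
p [ 0.4699 -0.3196  0.0163] tilt 30.8 az -79.9 
R [[0.069, 0.994, 0.09], [0.864, -0.014, -0.504], [-0.499, 0.112, -0.859]] 
q [ 0.746  0.732 -0.764  2.162  1.486  0.985 -1.145] F [ 0.  -0.   0.6] 26.875 0.06874042394041763 0.0
```

View pics/w4.png

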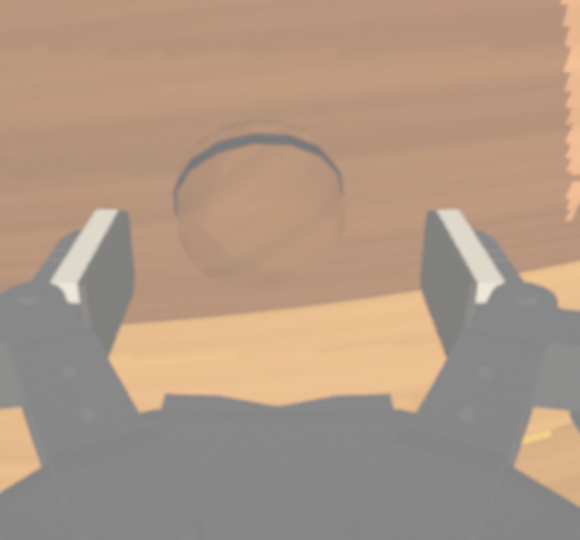

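The view shows the praline centred at crop (259,210), between the open pads but about 4 mm towards -x of their middle. I'll cast rays to check how deep it sits.

```bash
python3 - <<'E'
from h import *
p,R,_=tool()
def at(u,v,z):
    u=140+u/2;v=150+v/2
    o,d=wray(u,v,p,R);return (o+d*(z-o[2])/d[2]).round(4)
print("base front",at(262,140,.007),at(262,133,.007),"back top",at(258,286,.024),at(258,286,.03),"left",at(175,200,.018),"right",at(343,190,.018))
T=np.array(arm.get_calibration("wrist")["T_tool_cam"])
E
```

```text
base front [ 0.4679 -0.2958  0.007 ] [ 0.468  -0.2936  0.007 ] back top [ 0.4641 -0.3306  0.024 ] [ 0.4639 -0.3201  0.03  ] left [ 0.4477 -0.3005  0.018 ] right [ 0.4847 -0.3027  0.018 ]
```

Call:
{"op": "send_rows", "data": {
  "motion": [-0.015,0.005,0,0,-0.015,0.005,0,0,-0.015,0.005,0,0,-0.015,0.005,0,0,-0.015,0.005,0,0],
  "jaw": 0,
  "newtons": 30
}}

```text
time_s: 27.55
tcp_pos: [0.4667, -0.3189, 0.0164]
ee_rot: [0.697, 0.666, -0.147, 0.221]
force: [-2.1, 2.2, 6.4]
grip_width: 0.0357
grip_force: 29.7
```

Call:
{"op": "send_rows", "data": {
  "motion": [0,0.03,0.05,0,0,0.1,0.15,0,-0.01,0.25,0.3,0,-0.02,0.42,0.48,0,-0.03,0.6,0.68,0,-0.04,0.78,0.85,0,-0.04,0.9,0.9,0]
}}

```text
time_s: 28.42
tcp_pos: [0.4594, -0.1362, 0.1987]
ee_rot: [0.697, 0.666, -0.145, 0.222]
force: [1.0, -0.0, -1.5]
grip_width: 0.0354
grip_force: 29.9
```

Call:
{"op": "send_rows", "data": {
  "motion": [0.1,0.2,0,0,0.2,0.45,0,0,0.3,0.7,0,0,0.4,0.95,0,0,0.4,0.95,0,0]
}}

```text
time_s: 29.05
tcp_pos: [0.5391, 0.0567, 0.1959]
ee_rot: [0.696, 0.669, -0.145, 0.22]
force: [-1.2, -0.7, -0.3]
grip_width: 0.0355
grip_force: 29.9
```

```bash
python3 - <<'E'
from h import *
info()
im=arm.read_camera("wrist")
g=np.clip((im/255.)**.6*255,0,255).astype(np.uint8);cv2.imwrite("pics/w5.png",g)
E
```

```text
p [0.5391 0.0567 0.1959] tilt 30.5 az -79.6 
R [[0.064, 0.994, 0.092], [0.866, -0.01, -0.499], [-0.495, 0.112, -0.862]] 
q [ 0.13   0.618 -0.986  1.784  0.912  1.497 -1.206] F [-1.2 -0.7 -0.3] 29.05 0.03552082306614783 29.919270031168708
```

View pics/w5.png

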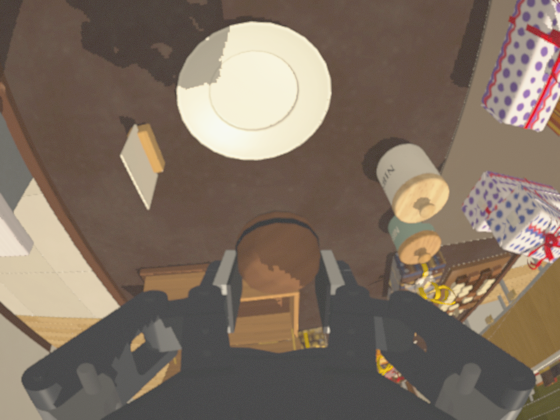

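The praline is firmly held at (278,252). The dish's flat middle is at (254,90).

```bash
python3 - <<'E'
from h import *
p,R,_=tool();o,d=wray(254,90,p,R);print(o+d*(.006-o[2])/d[2])
E
```

```text
[0.5372934  0.05849798 0.006     ]
```

Call:
{"op": "send_rows", "data": {
  "motion": [0,0,-0.2,0,0,-0.02,-0.4,0,-0.01,-0.02,-0.55,0,-0.01,-0.02,-0.7,0,-0.01,-0.02,-0.75,0]
}}

```text
time_s: 29.72
tcp_pos: [0.5357, 0.0454, 0.0451]
ee_rot: [0.697, 0.666, -0.148, 0.22]
force: [-0.3, 0.3, -0.6]
grip_width: 0.0354
grip_force: 29.9
```

Call:
{"op": "send_rows", "data": {
  "motion": [0,0.02,-0.05,0,0.005,0.03,-0.1,0,0.005,0.03,-0.138,0,0.005,0.03,-0.138,0,0.005,0.03,-0.138,0]
}}

```text
time_s: 30.35
tcp_pos: [0.5378, 0.0532, 0.0187]
ee_rot: [0.697, 0.666, -0.147, 0.221]
force: [-0.5, 0.4, -1.7]
grip_width: 0.0354
grip_force: 29.9
```

Call:
{"op": "send_rows", "data": {
  "motion": [0,0,-0.015,0,0,0,-0.015,0,0,0,-0.015,0]
}}

```text
time_s: 30.72
tcp_pos: [0.5377, 0.0531, 0.0155]
ee_rot: [0.697, 0.666, -0.147, 0.221]
force: [-0.0, -0.0, -0.1]
grip_width: 0.0351
grip_force: 29.9
```

Call:
{"op": "send_rows", "data": {
  "motion": [0,0,0,0,0,0,0,0,0,0,0,0,0,0,0,0],
  "jaw": 65
}}

```text
time_s: 31.22
tcp_pos: [0.5377, 0.0532, 0.0155]
ee_rot: [0.697, 0.666, -0.147, 0.221]
force: [0.3, 0.6, -0.6]
grip_width: 0.0555
grip_force: 0.0
```

Call:
{"op": "send_rows", "data": {
  "motion": [0,0.05,0.1,0,0,0.13,0.25,0,0,0.25,0.45,0,0,0.3,0.65,0,0,0.3,0.9,0,-0.05,0.1,1,0]
}}

```text
time_s: 31.98
tcp_pos: [0.5283, 0.0777, 0.2194]
ee_rot: [0.696, 0.668, -0.143, 0.221]
force: [0.2, -1.2, 0.3]
grip_width: 0.0559
grip_force: 0.0
```

```bash
python3 - <<'E'
from h import *
info()
im=arm.read_camera("top");s=arm.read_camera("side")
a=cv2.resize(im[130:320,190:440],None,fx=1.6,fy=1.6);b=cv2.resize(s[190:360,200:400],None,fx=1.9,fy=1.79)[:304]
cv2.imwrite("pics/c6.png",np.hstack([a,b]))
E
```

```text
p [0.5283 0.0777 0.2194] tilt 30.5 az -79.2 
R [[0.067, 0.993, 0.095], [0.867, -0.01, -0.499], [-0.495, 0.116, -0.861]] 
q [ 0.101  0.59  -1.003  1.762  0.876  1.537 -1.212] F [ 0.2 -1.2  0.3] 31.975 0.05589958712533673 0.0
```

View pics/c6.png

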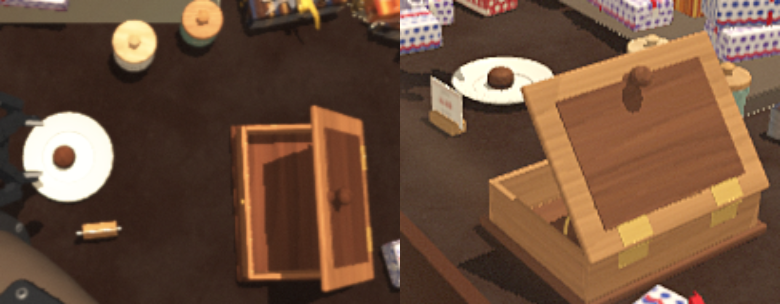

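The praline sits near the middle of the dish, and the card, canister and packs haven't moved. Next I'll take the knob again to shut the lid.

Call:
{"op": "send_rows", "data": {
  "motion": [-0.05,-0.15,0.2,0,-0.1,-0.4,0.4,0,-0.2,-0.65,0.6,0,-0.25,-0.85,0.62,0,-0.3,-1,0.62,0]
}}

```text
time_s: 32.7
tcp_pos: [0.4672, -0.1276, 0.3411]
ee_rot: [0.697, 0.666, -0.147, 0.222]
force: [0.2, 0.2, -0.7]
grip_width: 0.0554
grip_force: 0.0
```

Call:
{"op": "send_rows", "data": {
  "motion": [-0.02,-0.25,0,0,-0.05,-0.5,0,0,-0.07,-0.57,0,0,-0.07,-0.57,0,0]
}}

```text
time_s: 33.2
tcp_pos: [0.4534, -0.2406, 0.3398]
ee_rot: [0.697, 0.666, -0.147, 0.221]
force: [0.6, 0.2, 0.0]
grip_width: 0.0554
grip_force: 0.0
```

Call:
{"op": "send_rows", "data": {
  "motion": [0.02,-0.1,-0.15,0,0.04,-0.2,-0.32,0,0.06,-0.3,-0.5,0,0.08,-0.38,-0.65,0,0.08,-0.4,-0.71,0,0.08,-0.4,-0.71,0]
}}

```text
time_s: 33.95
tcp_pos: [0.4703, -0.3192, 0.1973]
ee_rot: [0.696, 0.667, -0.147, 0.221]
force: [1.1, 1.2, 0.5]
grip_width: 0.0558
grip_force: 0.0
```

Call:
{"op": "send_rows", "data": {
  "motion": [0,0,0,0,0,0,0,0,0,0,0,0,0,0,0,0],
  "jaw": 0,
  "newtons": 30
}}

```text
time_s: 34.45
tcp_pos: [0.4693, -0.3202, 0.1987]
ee_rot: [0.697, 0.666, -0.147, 0.221]
force: [-5.6, 5.7, 7.9]
grip_width: 0.0209
grip_force: 29.0
```

Call:
{"op": "send_rows", "data": {
  "motion": [0,0.07,-0.04,0,0,0.14,-0.09,0,0,0.204,-0.15,0,-0.005,0.262,-0.215,0,-0.005,0.312,-0.287,0,-0.01,0.352,-0.365,0,-0.01,0.387,-0.445,0,-0.01,0.407,-0.53,0]
}}

```text
time_s: 35.45
tcp_pos: [0.4673, -0.2381, 0.0916]
ee_rot: [0.697, 0.666, -0.147, 0.221]
force: [-5.8, 4.7, 2.8]
grip_width: 0.0211
grip_force: 29.9
```

Call:
{"op": "send_rows", "data": {
  "motion": [0,0,-0.02,0,0,0,-0.03,0,0,0,-0.03,0]
}}

```text
time_s: 35.83
tcp_pos: [0.4673, -0.2371, 0.0856]
ee_rot: [0.697, 0.667, -0.146, 0.22]
force: [-7.2, 10.4, 4.1]
grip_width: 0.0207
grip_force: 30.3
```

Force is still low, so I'll press a little further.

Call:
{"op": "send_rows", "data": {
  "motion": [0,0,-0.015,0,0,0,-0.02,0,0,0,-0.02,0]
}}

```text
time_s: 36.2
tcp_pos: [0.4675, -0.2377, 0.0841]
ee_rot: [0.696, 0.666, -0.147, 0.222]
force: [-16.2, 16.4, 33.1]
grip_width: 0.021
grip_force: 33.1
```

Call:
{"op": "send_rows", "data": {
  "motion": [0,0,0,0,0,0,0.005,0,0,0,0.01,0,0,0,0.01,0,0,0.03,0.06,0,-0.02,0.12,0.2,0,-0.04,0.25,0.45,0,-0.06,0.4,0.7,0],
  "jaw": 100
}}

```text
time_s: 37.2
tcp_pos: [0.4551, -0.1581, 0.2231]
ee_rot: [0.697, 0.666, -0.147, 0.22]
force: [1.8, -0.5, -0.4]
grip_width: 0.0858
grip_force: 0.0
```

Call:
{"op": "send_rows", "data": {
  "motion": [0,0.2,0.2,0,0,0.4,0.4,0,0,0.5,0.6,0,0,0.5,0.6,0]
}}

```text
time_s: 37.7
tcp_pos: [0.4567, -0.0561, 0.3446]
ee_rot: [0.696, 0.667, -0.144, 0.222]
force: [0.2, -0.0, 0.3]
grip_width: 0.0853
grip_force: 0.0
```

```bash
python3 - <<'E'
from h import *
info()
im=arm.read_camera("top");s=arm.read_camera("side")
a=cv2.resize(im[130:320,190:440],None,fx=1.6,fy=1.6);b=cv2.resize(s[190:360,200:400],None,fx=1.9,fy=1.79)[:304]
cv2.imwrite("pics/c7.png",np.hstack([a,b]))
E
```

```text
p [ 0.4567 -0.0561  0.3446] tilt 30.8 az -79.2 
R [[0.069, 0.993, 0.096], [0.865, -0.011, -0.502], [-0.498, 0.117, -0.859]] 
q [ 0.541  0.236 -1.115  1.837  0.706  1.476 -0.799] F [ 0.2 -0.   0.3] 37.7 0.08527968224335429 0.0
```

View pics/c7.png

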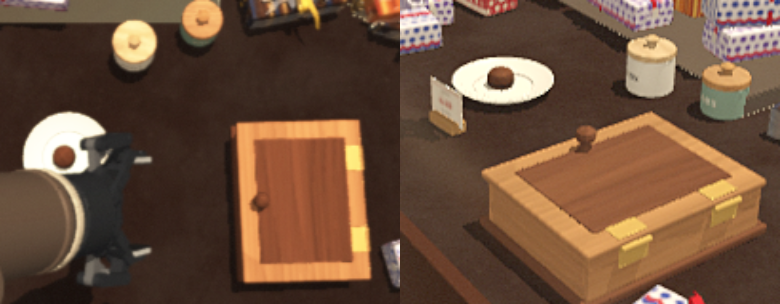

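The lid looks shut, the praline is in the dish and nothing else has moved. As a precaution I'll press the knob lightly with the fingers shut.

Call:
{"op": "send_rows", "data": {
  "motion": [0.01,-0.2,-0.25,0,0.02,-0.4,-0.5,0,0.04,-0.65,-0.75,0,0.05,-0.85,-0.95,0,0.05,-0.9,-1,0],
  "jaw": 0
}}

```text
time_s: 38.42
tcp_pos: [0.4618, -0.2428, 0.1374]
ee_rot: [0.698, 0.665, -0.15, 0.218]
force: [0.6, 1.0, -0.1]
grip_width: 0.0
grip_force: 0.0
```

Call:
{"op": "send_rows", "data": {
  "motion": [0,0,-0.05,0,0,0,-0.1,0,0,0,-0.13,0,0,0,-0.15,0,0,0,-0.165,0]
}}

```text
time_s: 39.05
tcp_pos: [0.466, -0.2391, 0.1086]
ee_rot: [0.697, 0.666, -0.147, 0.221]
force: [0.5, 0.8, 0.4]
grip_width: 0.0002
grip_force: 0.0
```

Call:
{"op": "send_rows", "data": {
  "motion": [0,0,-0.01,0,0,0,-0.02,0,0,0,-0.025,0,0,0,-0.025,0]
}}

```text
time_s: 39.55
tcp_pos: [0.4658, -0.2395, 0.1037]
ee_rot: [0.697, 0.666, -0.147, 0.221]
force: [-0.2, 0.6, 3.1]
grip_width: -0.0
grip_force: 1.4
```

Call:
{"op": "send_rows", "data": {
  "motion": [0,0,-0.006,0,0,0,-0.01,0,0,0,-0.01,0]
}}

```text
time_s: 39.92
tcp_pos: [0.466, -0.2396, 0.1032]
ee_rot: [0.697, 0.666, -0.147, 0.222]
force: [-7.0, 4.7, 21.1]
grip_width: -0.0001
grip_force: 10.2
```

Call:
{"op": "send_rows", "data": {
  "motion": [0,0,0.05,0,0,0.05,0.2,0,0,0.2,0.45,0,0,0.4,0.7,0,0,0.4,0.8,0,0,0.4,0.8,0]
}}

```text
time_s: 40.67
tcp_pos: [0.4666, -0.1589, 0.2632]
ee_rot: [0.697, 0.666, -0.146, 0.222]
force: [0.2, 0.3, 0.9]
grip_width: 0.0003
grip_force: 0.0
```

```bash
python3 -c "
from h import *
info()
print(arm.finish_job())"
```

```text
p [ 0.4666 -0.1589  0.2632] tilt 30.8 az -79.6 
R [[0.071, 0.993, 0.092], [0.863, -0.015, -0.504], [-0.499, 0.115, -0.859]] 
q [ 0.676  0.3   -1.028  1.982  0.842  1.251 -0.772] F [0.2 0.3 0.9] 40.675 0.00027645774449222685 0.0
the job is handed in; nothing more can be done
None
```

The praline is in the tasting dish, the lid is pressed fully shut, the card, canister and packs look undisturbed in the pictures, and the job was handed in at about 41 s; the one doubt is that joints 6 and 7 read up to 0.003 rad past their range limits while I was tilting the tool, and the hand-in gave no verdict.

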